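# Unclip the bench lamp's battery cover

### The job

The bench lamp needs new batteries. Squeeze the two blue tabs of the black battery cover on its sloping back together, draw the cover straight off the slope, and set it down gently in the wide compartment of the orange tray, flat on the floor and right way up (outside up), then let go of it. Leave the tray and everything else where it is.

Things in the scene. Friction and masses are not known exactly. Their poses are not given: they have to be found in the camera images.
- lamp: Bench lamp: white wedge 130 mm deep, 160 wide, 85 high, on a grey flange (134 x 192 mm), screwed down. Origin on the table under its middle; x level, to its upright light panel (away from the robot at yaw 0), y across, z up. Its back slopes at 30 deg, rising towards +x. Behind the slope's top edge is a ledge 85 mm high with a white toggle switch 27 mm tall, 60 mm to +y.
- battery_bay (a point): Seat of the cover on the lamp: a point on the surface of the sloping back at its centre, 55 mm above the table. The slope is flat for 60 mm up and down it and 80 mm to either side of this point, free beside the cover. Axes are the lamp's (level). Beneath the cover is the open battery bay.
- cover_mid (a point): Middle of the black battery cover (42 x 112 x 26 mm, about 90 g), 13 mm out from its underside, which at the start lies on the lamp's slope. z: square out of the cover (at the start out of the slope, tilted 30 deg); x: up the slope; y: along its 112 mm. Ribs and hooks reach 12 mm below the underside: draw it 15 mm out before moving sideways. Standing on a level floor this point is 25 mm up.
- tab_upper (a joint): Press angle of the blue tab (34 mm wide along y) in the middle of the cover's uphill (+x) side: 0 at rest, locked; 0.175 squeezed home; springs back. It hinges 22 mm above the underside and leans out: both tabs together span 47 mm at the hinges, 54 mm just above the slope, 46 mm squeezed home. Squeeze along x, at or below the cover's half height: 6 to 12 N a tab.
- tab_lower (a joint): The same for the downhill (-x) tab. Hooks at the tabs' lower ends hold the cover under the lamp's face until both tabs are squeezed nearly home; it then comes off along its z.
- tray_floor (a point): Centre of the inner floor of the orange plastic tray's wide compartment, 4 mm above the table. The compartment is 162 mm along x, 169 mm along y; the outer walls stand 26 mm above its floor, the divider on the +y side 20 mm. Axes are the tray's, z up. The whole tray is 170 x 240 x 30 mm, 0.35 kg, loose.
- cells: Fresh battery pack, four blue cells 50 x 58 x 15 mm, in the tray's narrow compartment. Leave it.
- turntable: Round aluminium turntable, 210 mm across, 30 mm high, far side of the table; fixed.
- phone_frame: Opened grey phone frame, 160 x 76 x 8 mm, loose on the turntable. Leave it.
- tweezers: Curved stainless tweezers, 125 mm long along x, 6 mm high, lying on the table between lamp and tray. Leave them.
- sim_tool: Yellow plastic SIM ejector tool, 95 mm long along x, 8 mm high, lying on the table. Leave it.
- spudger: Black plastic spudger, 150 mm long along x, 6 mm high, to the robot's right. Leave it.
- screwdriver: Screwdriver, 160 mm long along x, to the robot's left. Leave it.
- cleaner: Clear cleaner bottle with blue cap, 54 mm across, 130 mm tall, standing far left. Leave it.
There are look-alikes about, which are no part of the job. Leave any purple or turquoise look-alike of the part that bears cover_mid alone.

How it is judged:
By the outcome, as a careful person would: the job done as asked, in the order asked, and still so for the second after the job is handed in, with the robot touching nothing.
It also fails if it takes over 42 s, if anything falls off the work surface, if the arm or the gripper's body presses on something with over 40 N, if the wrist force passes 120 N, or if a joint passes its speed limit or range.

### The arm

A 6-joint arm with a two-finger parallel gripper is mounted at the origin on the work surface. World frame = base frame: x ahead of the robot, y to its left, z up, the work surface at z = 0. Lengths are in mm, angles in rad, forces in N, time in s.
With the tool pointing down it reaches from about 275 to 825 mm from the base axis. Payload 4.9 kg.
Tool frame: the origin (TCP) lies at the very end of the fingers, on their centre line; the grasp point (between the pads) lies 19 mm behind it; z points along the fingers, y is the line along which they close (so a half turn about z gives the same grasp; the last joint's range is limited). The gripper opens to 85 mm and grips with 20 to 120 N. Pads are 22 mm wide; open, the fingers measure 114 mm over their backs; the gripper's body (76 mm by 85 mm) begins 54 mm behind the grasp point. The pads swing forward as they close: fully open they stand 13 mm farther back than shut.
Start: joints at [1.201, 0.326, -0.193, 1.052, 0, 1.437], TCP at [128.485, 534.799, 231.281] pointing down, gripper open.
Joint ranges: [-2.65, 2.65], [-0.97, 1.79], [-1.3, 1.35], [-1.93, 2.1], [-1.47, 1.37], [-3.14, 3.14]. Speed limits (rad/s): [2.57, 2.57, 3.14, 3.14, 3.14, 3.14].

### API

Orientations are given as [roll, pitch, yaw] about the fixed x, y, z axes, in that order (R = Rz(yaw) Ry(pitch) Rx(roll)).
In Python, from bench import bot, solve_ik, imaging gives the robot as it stands. Calls block until the motion is done:
- bot.move_ptp(position, orientation): joint-space move of the TCP to a pose.
- bot.movel(position, rot=None, max_speed=150, threshold=None): straight line of the TCP; rot=None keeps the orientation; max_speed is the mean speed in mm/s. With threshold (N) it stops when the force on the tool has changed by that much, and returns True; else False.
- bot.move_j(angles): joint-space move.
- bot.grip(opening, effort=None): opening from 0.0 (shut) to 1.0 (fully open); effort is the grip in N (None keeps the last); returns when the fingers have stopped.
- bot.dwell(seconds).
- solve_ik(position, orientation): joint angles nearest the present ones, or None.
- bot.get_state(): the state.
- imaging.capture(name): name is "side" or "top"; returns the picture (400x640x3 uint8, blue, green, red); there is no depth.
- imaging.camera_model(name): a dict with "K" (3x3 intrinsics, pixels), "position" and "rotation" of the camera in the world. Camera axes: x right, y up, looking along -z (the intrinsics and any distortion apply to the point x, -y, -z); pixel columns grow to the right and rows downward; lengths in mm; the calibration is good to about 2 mm. A picture is of the moment at which its call begins. camera_model takes no time and is no camera call.
A pose or a line that the arm cannot do raises bot.IKError and nothing moves.
- bot.sign_off(): hands the job in; it is judged then, once.
The state is a dict: "t": time; "qpos": joint angles; "joint_velocities": joint speeds; "effort": joint torques, N m; "tcp_pos": TCP position; "orientation": TCP orientation; "contact_force": force on the tool from outside, world axes, zero at the start; "wrist_torque": the same for the moment, N m; "opening": opening from 0.0 (shut) to 1.0 (fully open); "gripper_force": force on a finger pad.
Only numpy, scipy, OpenCV 4.12 (cv2) and the standard library are available. Lean on these libraries where they do the work, as an engineer would, in place of code of your own. Each camera call takes 0.05 s, during which the arm holds its last target. There are 200 camera calls.

## Working session

There is one attempt and no reset: what is moved stays moved. The work goes in short steps, each a Python script; the robot and the scene stay as the last script left them, time stands still between calls to the robot, and variables do not carry over. Pictures are saved under pics/ and viewed, at most 10 in all, crops included, and the job is handed in when it is done.

```bash
ls; mkdir -p pics; python3 - <<'E'
from bench import bot, imaging
import cv2, numpy as np
for n in("top","side"):
    cv2.imwrite(f"pics/{n}0.png",imaging.capture(n)); print(imaging.camera_model(n))
s=bot.get_state();print(s)
E
```

```text
pics
{'K': array([[367.25557953,   0.        , 323.90022586],
       [  0.        , 367.25557953, 197.83649258],
       [  0.        ,   0.        ,   1.        ]]), 'position': array([ 298.3026447 ,    9.48714157, 1112.09469688]), 'rotation': array([ 0.23308015, -0.00643263, -1.59008899])}
{'K': array([[503.83489536,   0.        , 311.21703767],
       [  0.        , 503.83489536, 207.86106819],
       [  0.        ,   0.        ,   1.        ]]), 'position': array([-254.43339707, -896.67459532,  992.74757751]), 'rotation': array([ 0.92677697, -0.01279945, -0.71303081])}
{'t': 0.1, 'qpos': array([ 1.20078763e+00,  3.26858066e-01, -1.93503834e-01,  1.05201435e+00,
       -1.89892033e-05,  1.43664538e+00]), 'joint_velocities': array([-0.00146486, -0.0030103 ,  0.00138105,  0.00121246,  0.00037468,
       -0.0001645 ]), 'effort': array([ 8.31181005e-04, -4.44241369e+01,  2.63037139e+01,  7.88355101e-03,
       -3.77929837e-05,  4.02107617e-06]), 'tcp_pos': array([128.29442658, 534.27448628, 230.57894626]), 'orientation': array([-3.14002439e+00, -1.92493927e-04,  2.90573476e+00]), 'contact_force': array([-0.10408253, -0.40699381, -0.01371492]), 'wrist_torque': array([-0.00031578,  0.00232898,  0.0302591 ]), 'gripper_force': 0.0, 'opening': 1.0003460741004213}
```

View pics/top0.png

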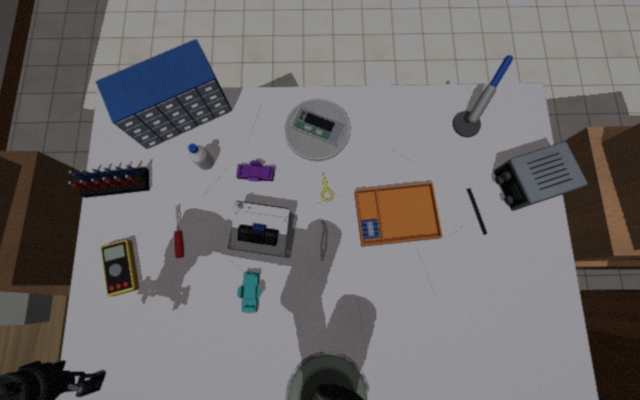

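View pics/side0.png

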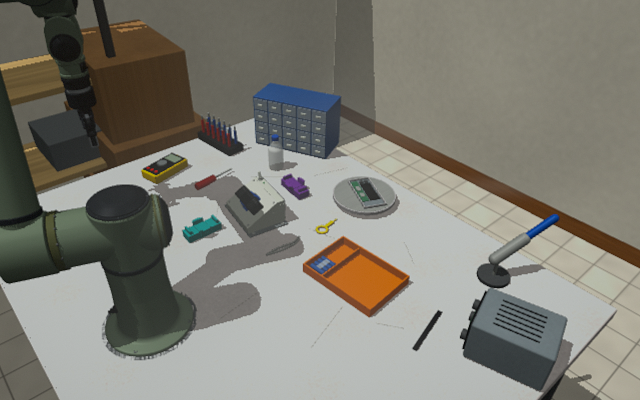

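Candidates for the cover: the black part on the lamp's slope, top (258,234) / side (250,200); the purple look-alike, top (256,172); and the turquoise one, top (250,291). I choose the black one on the lamp. Next is a close crop to check it and pick out corners.

```bash
python3 - <<'E'
import cv2, numpy as np
def crop(n,u,v,w,h,s):
    c=cv2.resize(cv2.imread(f"pics/{n}0.png")[v:v+h,u:u+w],None,fx=s,fy=s,interpolation=cv2.INTER_CUBIC)
    c=cv2.convertScaleAbs(c,alpha=1.3,beta=10)
    for i in range(0,w,10):
        cv2.line(c,(i*s,0),(i*s,6),(0,0,255),1);cv2.putText(c,str(u+i),(i*s,16),0,.35,(0,0,255),1)
    for i in range(0,h,10):
        cv2.line(c,(0,i*s),(6,i*s),(0,0,255),1);cv2.putText(c,str(v+i),(0,i*s+4),0,.35,(0,0,255),1)
    return c
a=crop("top",222,192,80,70,8)
cv2.imwrite("pics/lamp_top.png",a)
b=crop("side",215,165,80,75,8);cv2.imwrite("pics/lamp_side.png",b)
cv2.imwrite("pics/tray.png",np.vstack([crop("top",345,175,110,75,4),crop("side",295,230,120,85,4)[:, :440]]) if 0 else crop("top",345,175,105,75,7))
E
```

```text
(no output)
```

View pics/lamp_top.png

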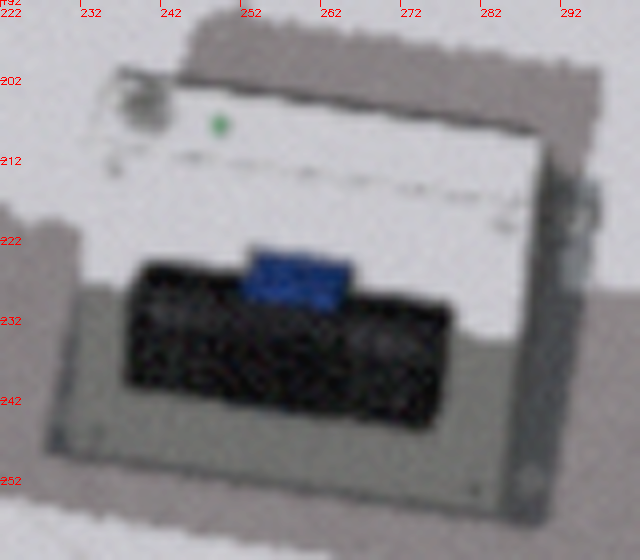

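View pics/lamp_side.png

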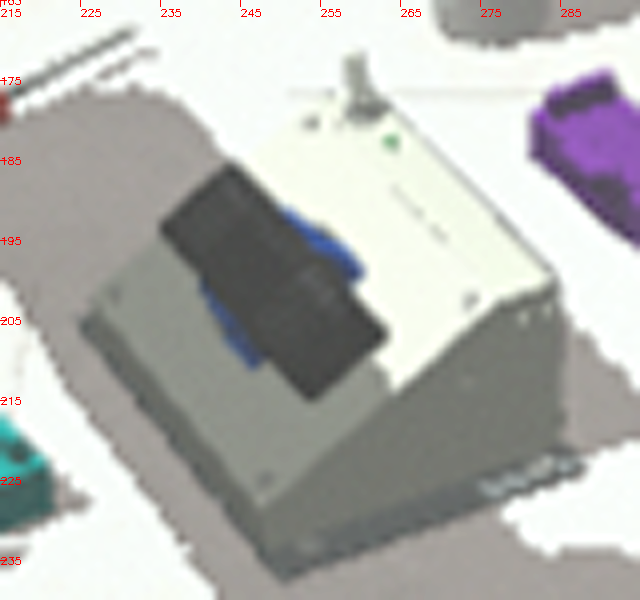

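View pics/tray.png

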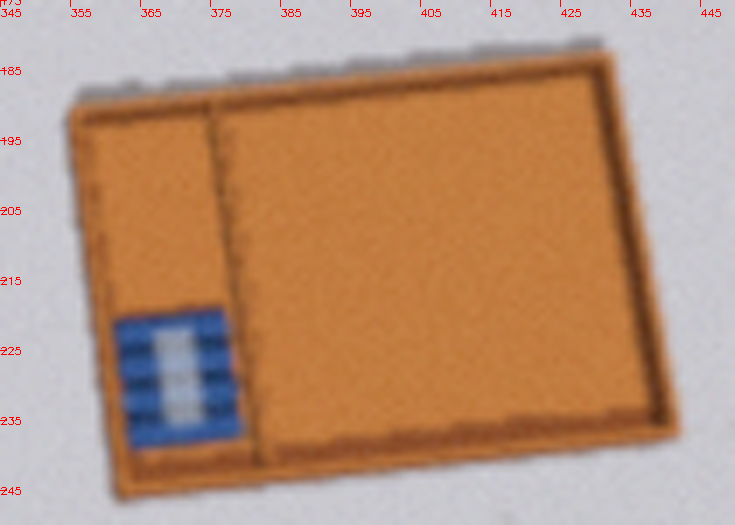

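The close crop confirms it: a black cover with a blue tab on each long side, top (258,234), side (249,200), seated on the white wedge. The tray corners are clear in the top view; its narrow compartment, with the blue cells, is at the left (+y). Next I fit the lamp and tray poses.

```bash
cat > h.py <<'E'
import numpy as np, cv2
from scipy.optimize import least_squares
from scipy.spatial.transform import Rotation as Rot
from bench import bot, imaging, solve_ik
CM={n:imaging.camera_model(n) for n in("top","side")}
def proj(n,P):
    c=CM[n]; p=(np.atleast_2d(P)-c["position"])@Rot.from_euler('xyz',c["rotation"]).as_matrix()
    p=p*[1,-1,-1]; q=p@c["K"].T
    return q[:,:2]/q[:,2:]
def T(p,L): return Rot.from_euler('z',p[2]).apply(np.atleast_2d(L))+[p[0],p[1],0]
def fit(obs,x0):
    def f(p): return np.concatenate([(proj(n,T(p,L))-uv).ravel() for n,L,uv in obs])
    r=least_squares(f,x0,loss='soft_l1'); return r.x,f(r.x).reshape(-1,2)
S=Rot.from_euler('y',-30,degrees=True).as_matrix()   # slope axes in lamp frame
BAY=np.array([-13,0,55.])
E
cat > fit.py <<'E'
from h import *
def px(o,s,pts): return (np.array(pts)+.5)/s-.5+np.array(o)
cov=lambda *l:[BAY+S@np.array(q,float) for q in l]
lt=lambda p:px((222,192),8,p); ls=lambda p:px((215,165),8,p)
body=[("top",[[65,-80,85],[65,80,85]],lt([(543,137),(118,70)])),
 ("top",[[-65,80,25],[-65,-80,25]],lt([(58,450),(505,515)])),
 ("side",[[-65,-80,25],[-65,80,25],[39,-80,85],[65,-80,85]],ls([(262,505),(82,318),(500,302),(553,278)]))]
cover=[("top",cov((21,56,0),(21,-56,0),(-21,-56,26),(-21,56,26)),lt([(140,262),(455,305),(432,430),(125,388)])),
 ("side",cov((21,56,26),(-21,56,26),(21,-56,0),(-21,-56,0)),ls([(235,160),(162,228),(388,335),(312,402)]))]
np.set_printoptions(precision=2,suppress=True)
for n,o in(("body",body),("cover",cover),("both",body+cover)):
    p,r=fit(o,[380,180,-.1]); print(n,p); print(r.T)
tr=[("top",[[85,120,30],[85,-120,30],[-85,-120,30],[-85,120,30]],px((345,175),7,[(70,110),(610,52),(680,432),(118,498)]))]
p,r=fit(tr,[400,-150,.1]);print("tray",p,r.T, "floor",T(p,[0,-31.5,4]))
E
python3 fit.py
```

```text
body [460.14 185.66  -0.17]
[[ 0.41 -1.57  1.62 -0.64 -0.12  1.08 -0.09  0.78]
 [ 0.35  0.55  0.19  0.22  0.34 -3.2  -0.48  0.  ]]
cover [460.36 185.75  -0.16]
[[ 1.13  0.17  0.02 -0.48 -0.19 -1.01  0.81  0.04]
 [-0.64 -0.5   0.92  0.53 -0.91 -0.68 -0.28  0.45]]
both [460.21 185.65  -0.17]
[[ 0.38 -1.6   1.65 -0.59 -0.04  1.08 -0.04  0.82  1.2   0.2  -0.03 -0.5
  -0.14 -0.98  0.72 -0.08]
 [ 0.28  0.56  0.21  0.16  0.34 -3.18 -0.51 -0.03 -0.68 -0.35  1.05  0.48
  -0.91 -0.7  -0.21  0.48]]
tray [ 504.09 -222.21   -6.19] [[-0.45 -0.01  0.22  0.19]
 [-0.24 -0.22  0.46 -0.01]] floor [[ 506.98 -253.58    4.  ]]
```

```bash
cat >> h.py <<'E'
LP=[460.2,185.7,-.165]; TR=[504.1,-222.2,.093]; FLOOR=T(TR,[0,-31.5,4])[0]
RL=Rot.from_euler('z',LP[2]).as_matrix()@S; N=RL[:,2]; SEAT=T(LP,BAY)[0]
def tool(R,sgn):   # tool z into surface, y along +-x of the frame R
    y=sgn*R[:,0]; z=-R[:,2]; return Rot.from_matrix(np.c_[np.cross(y,z),y,z]).as_euler('xyz')
RT=Rot.from_euler('z',TR[2]).as_matrix()
E
python3 - <<'E'
from h import *
np.set_printoptions(precision=2,suppress=True)
print(SEAT,N,FLOOR)
for s in(1,-1):
    for n,P,R in(("hi",SEAT+110*N,RL),("seat",SEAT,RL),("lift",SEAT+110*N,RL),("thi",FLOOR+[0,0,150],RT),("tray",FLOOR+[0,0,12],RT)):
        print(s,n,tool(R,s),solve_ik(P,tool(R,s)))
E
```

```text
[447.38 187.84  55.  ] [-0.49  0.08  0.87] [ 507.03 -253.56    4.  ]
1 hi [2.62 0.   1.41] [ 0.51 -0.01 -1.    0.15 -0.32  2.18]
1 seat [2.62 0.   1.41] [ 0.42  0.29 -1.05 -0.22 -0.28  2.09]
1 lift [2.62 0.   1.41] [ 0.51 -0.01 -1.    0.15 -0.32  2.18]
1 thi [-3.14  0.    1.66] [-0.59  0.42 -0.26  0.89 -0.    0.88]
1 tray [-3.14  0.    1.66] [-0.59  0.59 -0.4   0.58 -0.    0.88]
-1 hi [-2.62  0.   -1.74] [ 0.51 -0.01 -1.    0.15 -0.32 -0.96]
-1 seat [-2.62  0.   -1.74] [ 0.42  0.29 -1.05 -0.22 -0.28 -1.05]
-1 lift [-2.62  0.   -1.74] [ 0.51 -0.01 -1.    0.15 -0.32 -0.96]
-1 thi [ 3.14  0.   -1.48] [-0.59  0.42 -0.26  0.89  0.   -2.26]
-1 tray [ 3.14  0.   -1.48] [-0.59  0.59 -0.4   0.58  0.   -2.26]
```

```bash
python3 - <<'E'
from h import *
np.set_printoptions(precision=2,suppress=True)
o=tool(RL,1)
bot.move_ptp(SEAT+110*N,o); bot.grip(.85,30)
bot.movel(SEAT+42*N,max_speed=120)
s=bot.get_state(); print(s["t"],(s["tcp_pos"]-SEAT)@RL,s["contact_force"],s["opening"])
a=cv2.resize(imaging.capture("top")[180:280,210:310],None,fx=5,fy=5,interpolation=2)
b=cv2.resize(imaging.capture("side")[120:245,190:290],None,fx=4,fy=4,interpolation=2)
cv2.imwrite("pics/pre.png",np.hstack([a,cv2.copyMakeBorder(b,0,0,0,0,0)[:500,:300]]))
E
```

```text
2.6917 [-0.17 -0.08 42.09] [ 0.32  0.6  -0.09] 0.8480359975587564
```

View pics/pre.png

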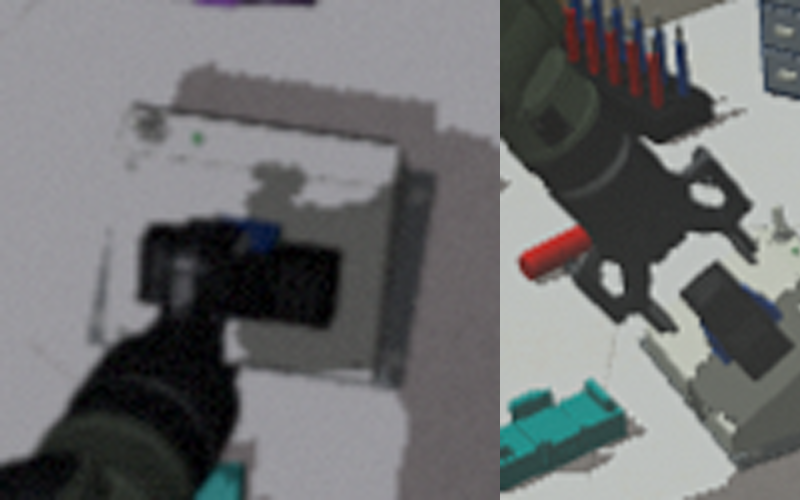

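The side view shows the fingertips at crop (755,255) and (672,330), straddling the line above the cover at (738,320). The top view shows the gripper over the blue tab at (255,232). I'll compare these with the projection, then descend guarded.

```bash
python3 - <<'E'
from h import *
np.set_printoptions(precision=2,suppress=True)
print("pred tips",proj("side",[SEAT+RL@[x,0,50] for x in(42,-42)]),"seen",[190+255/4,120+255/4],[190+172/4,120+330/4])
hit=bot.movel(SEAT-14*N,max_speed=25,threshold=5)
s=bot.get_state(); d=(s["tcp_pos"]-SEAT)@RL; print(hit,s["t"],d,s["contact_force"]@RL,s["wrist_torque"]@RL)
E
```

```text
pred tips [[252.73 183.49]
 [232.1  201.57]] seen [253.75, 183.75] [233.0, 202.5]
True 4.575 [ 0.03  0.03 -8.48] [ 0.25 -1.2   4.36] [-0.08  0.3  -0.08]
```

```bash
python3 - <<'E'
from h import *
np.set_printoptions(precision=2,suppress=True)
def show(k):
    s=bot.get_state(); print(k,s["t"],(s["tcp_pos"]-SEAT)@RL,s["contact_force"]@RL,s["opening"]*85,s["gripper_force"])
bot.movel(SEAT-1.2*N,max_speed=25); show("back")
bot.grip(0.0,30); show("grip")
bot.dwell(.3); show("grip")
E
```

```text
back 5.025 [ 0.17  0.12 -1.03] [-0.11 -0.13  0.7 ] 72.26471559067392 0.0
grip 5.375 [-0.04 -0.01 -0.96] [-0.62  0.13  7.75] 44.90982028357866 30.338879227638245
grip 5.675 [-0.05  0.03 -0.96] [ 0.32 -0.11  7.27] 45.07812919452512 30.337981581687927
```

```bash
python3 - <<'E'
from h import *
np.set_printoptions(precision=2,suppress=True)
def show(k):
    s=bot.get_state(); print(k,s["t"],(s["tcp_pos"]-SEAT)@RL,s["contact_force"],s["opening"]*85,s["gripper_force"])
print(bot.movel(SEAT+5*N,max_speed=15,threshold=25)); show("5")
print(bot.movel(SEAT+30*N,max_speed=40,threshold=25)); show("30")
bot.movel(SEAT+90*N,max_speed=100); show("90")
b=imaging.capture("side")[110:260,180:330]; cv2.imwrite("pics/lift.png",cv2.resize(b,None,fx=4,fy=4,interpolation=2))
E
```

```text
False
5 6.2417 [0.07 0.04 5.04] [-0.19 -0.72  0.08] 44.60694606434638 30.802795886993408
False
30 7.0167 [ 0.18  0.08 30.09] [-0.64 -0.51 -1.7 ] 44.92475719460981 30.802230834960938
90 7.7667 [-0.07 -0.02 89.78] [-0.35 -0.91 -0.98] 44.667026308758466 30.80182135105133
```

View pics/lift.png

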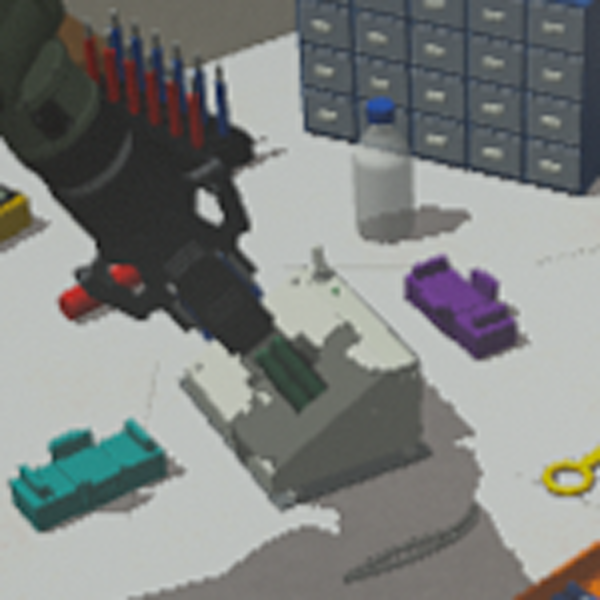

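The cover is out of the open bay and in the fingers at crop (225,300). Next: carry it level to above the tray and lower it guarded.

```bash
python3 - <<'E'
from h import *
np.set_printoptions(precision=2,suppress=True)
def show(k):
    s=bot.get_state(); print(k,s["t"],s["tcp_pos"],s["contact_force"],s["opening"]*85,s["gripper_force"])
o=tool(RT,1)
bot.movel(SEAT+90*N+[0,0,50],max_speed=100)
bot.movel(FLOOR+[0,0,150],o,max_speed=140); show("over")
bot.movel(FLOOR+[0,0,35],max_speed=90)
bot.dwell(.3); show("35")
print(bot.movel(FLOOR+[0,0,7],max_speed=12,threshold=2.5)); show("down")
b=imaging.capture("top")[160:260,340:460]; c=imaging.capture("side")[220:330,290:420]
cv2.imwrite("pics/down.png",np.hstack([cv2.resize(b,(400,333)),cv2.resize(c,(394,333))]))
E
```

```text
over 11.9167 [ 506.99 -253.27  154.1 ] [-0.07 -0.56 -0.85] 44.894087157486226 30.74248194694519
35 13.6417 [ 507.16 -253.66   39.29] [-0.88  0.21 -0.71] 45.02629695964728 30.75351655483246
True
down 15.4 [ 507.04 -253.59   15.09] [-0.19  0.1   5.35] 44.744295289230855 31.15176022052765
```

View pics/down.png

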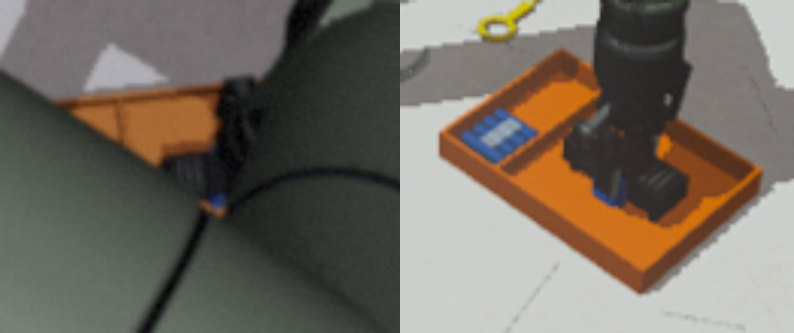

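Contact came at z = 15.1 (15 predicted). The side view shows the cover standing level in the wide compartment at crop (630,190), with the cells untouched. Release and retreat.

```bash
python3 - <<'E'
from h import *
bot.grip(.6); bot.grip(.85); bot.dwell(.2)
bot.movel(FLOOR+[0,0,60],max_speed=40); bot.movel(FLOOR+[0,0,160],max_speed=100)
bot.move_ptp([330,-60,300],[np.pi,0,1.5]); bot.dwell(.3)
s=bot.get_state(); print(s["t"],s["contact_force"])
b=imaging.capture("top")[160:260,340:460]; c=imaging.capture("side")[220:330,290:420]
cv2.imwrite("pics/end.png",np.hstack([cv2.resize(b,(400,333)),cv2.resize(c,(394,333))]))
E
```

```text
20.25 [-0.0873509   0.32079916  0.46541712]
```

View pics/end.png

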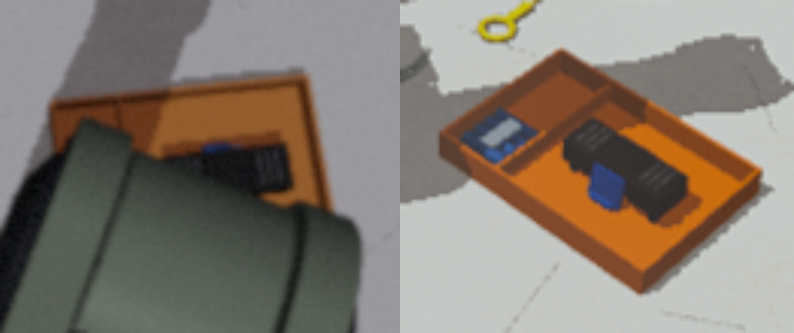

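The cover stands flat and outside up in the wide compartment, side crop (625,170). The tray has not moved (same corners), and the arm is clear.

```bash
python3 -c "
from bench import bot
print(bot.sign_off())"
```

```text
the job is handed in; nothing more can be done
None
```

The battery cover is off the lamp and lies flat, outside up, in the tray's wide compartment; it is released, the arm is clear, and the job was handed in at about 20 s of the 42 s allowed.

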